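# Isolate the bench grinder before its wheel is changed

### The arm

A 7-joint arm with a two-finger parallel gripper is mounted at the origin on the work surface. World frame = base frame: x ahead of the robot, y to its left, z up, the work surface at z = 0. Lengths are in m, angles in rad, forces in N, time in s.
With the tool pointing down it reaches from about 0.425 to 0.925 m from the base axis. Payload 6.8 kg.
Tool frame: the origin (TCP) lies on the mounting face of the last link; the fingertips stand 173 mm ahead of it and the grasp point (between the pads) lies 155 mm ahead of it; z points along the fingers, y is the line along which they close (so a half turn about z gives the same grasp; the last joint's range is limited). The gripper opens to 85 mm and grips with 20 to 120 N. Pads are 22 mm wide; open, the fingers measure 114 mm over their backs; the gripper's body (76 mm by 85 mm) begins 54 mm behind the grasp point. The pads swing forward as they close: fully open they stand 13 mm farther back than shut.
Start: joints at [-0.108, 0.477, 0.022, 1.555, -0.011, 1.109, -0.083], TCP at [0.675, 0, 0.405] pointing down, gripper open.
Joint ranges: [-2.96, 2.96], [-0.34, 2.1], [-1.41, 1.46], [0.24, 2.44], [-1.37, 4.51], [0.17, 1.92], [-2.96, 2.96]. Speed limits (rad/s): [2.39, 2.39, 3.14, 3.14, 3.14, 3.14, 3.14].

### API

Orientations are given as a unit quaternion [w, x, y, z].
In Python, from station import bot gives the robot as it stands. The module is installed in compiled form; this text tells all that it offers.
- The arm moves only by the shell command python3 -m pendant 'ROWS' [FORCE]. ROWS is JSON, a list of rows, each a list of 5 numbers: the finger opening in m, from 0 to 0.0854, then the shift along the tool's x, y, z in m, then the turn about the tool's z in degrees. In form: [[jaw, x, y, z, yaw], ...]. A call has 1 to 12 rows; each row shifts and turns the commanded pose from where the row before left it, along the tool's axes as they then stand; what a row does not reach is not made up. A row lasts 1/12 s, in which the tool goes at most 41.7 mm and 7.16 degrees, less where a joint would pass 70% of its speed; a pose out of reach is approached as far as the arm can. A call with a gripper value outside its range is refused whole. The fingers move at their own pace and stop on an object; FORCE is the grip in N (left out, the last holds). Time passes only in rows, so rows that do not move let the fingers close. It gives the time, the measured TCP pose, the force, the opening and the grip force at its end, in the units of the state.
- bot.get_obs(): the state, without advancing time (a new reading comes with each control period).
- bot.read_camera(name): name is "scene" or "side" or "wrist"; returns (picture, depth): 420x560x3 uint8, blue, green, red; 420x560 float32, m along the optical axis (not along the pixel's ray), 0 where there is no reading.
- bot.camera_model(name): a dict with "intrinsics" (3x3 intrinsics, pixels), "R" (3x3) and "t" (3): a world point X has camera coordinates R X + t. Camera axes: x right, y down, z forward; pixel columns grow to the right and rows downward; lengths in m; the calibration is good to about 2 mm. The wrist camera is an equidistant fisheye: a pixel r from the principal point sees the ray r / f radians off the axis. A picture is of the moment at which its call begins: read the wrist's pose just before it. camera_model takes no time and is no camera call; for the wrist camera it gives the pose at the moment of the call.
- bot.hand_in(): hands the job in; it is judged then, once.
Trained networks look in the newest picture that a camera, given by its name, has taken for a name from the list of things; names that differ only in an ending like _2 or _b are one class to them, and where a whole thing is asked for, a point or a joint stands for the part that bears it (a point fixed in the world has none). Each returns a list of dicts, best first, with "score" (0 to 1); they miss things now and then, are a little off and sometimes report something else, mostly with a low value. They report only what shows in the picture. A call takes as long as a camera call. They do not tell look-alikes from the thing itself.
- bot.boxes_of(name, camera): "at" ([column, row] in pixels, amid what is visible of it).
- bot.trace(name, camera): "mask" (420x560 bool, what is visible of it) and "at" ([column, row] in pixels, amid what is visible of it).
- bot.pinpoint(name, camera): "at" ([column, row] in pixels: a listed point, or the origin of a listed thing).
The state is a dict: "t": time; "q": joint angles; "joint_vel": joint speeds; "joint_torque": joint torques, N m; "eef_pos": TCP position; "tool_rot": TCP orientation; "contact_force": force on the tool from outside, world axes, zero at the start; "torque": the same for the moment, N m; "gripper_width": opening from 0.0 (shut) to 1.0 (fully open); "grasp_force": force on a finger pad.
Only numpy, scipy, OpenCV 4.12 (cv2) and the standard library are available. Lean on these libraries where they do the work, as an engineer would, in place of code of your own. Each camera call takes 0.05 s, during which the arm holds its last target. There are 200 camera calls.

### The job

The wheel of the bench grinder is going to be changed, so isolate the grinder: flip its isolator, the tall toggle with the broad flat paddle, over its centre until it snaps fully to its other side. Leave the fan's toggle (short, small paddle) and the lamp's toggle (slim, ball end) as they are.

Things in the scene. Friction and masses are not known exactly. Their poses are not given: they have to be found in the camera images.
- isolator_pivot (a point): Mid-point of the isolator lever's hinge axis, over the centre of its fixed grey box (110 x 80 x 40 mm high), 40 mm above the bench. z up; the lever swings in this frame's x-z plane, leaning 29 degrees to -x at the start, to be flipped to +x. +x is within 46 degrees of straight ahead of the robot. The other two boxes are alike, 190 mm or more away centre to centre.
- isolator (a joint): Lever angle, rad: 0 leaning to -x (start), 0.5 upright, 1.0 leaning to +x on its stop. Lever: 10 mm steel rod, then a black paddle 12 thick, 40 wide (along y), 40 mm long, 50 to 90 mm from the pivot along the lever. Push on the upper half: the end rises to 90 mm above the pivot when upright. Spring: 2.5 N at the paddle at the ends, none at centre; then it snaps over and stays.
- fan_switch (a joint): Lever of the fan's switch, rad, same sense (0 start, 1.0 flipped). Short: 48 mm from pivot to end, black paddle 22 mm wide. To be left at 0.
- lamp_switch (a joint): Lever of the lamp's switch, rad, same sense (0 start, 1.0 flipped). Slim 8 mm rod with a 22 mm black ball, 91 mm from pivot to end; no lever rises over 130 mm above the bench. To be left at 0.
Mind the look-alikes: they are no part of the job. What is shaped like the part that bears isolator_pivot but pink is not meant.

How it is judged:
At the end, for the whole second after the job is handed in: The isolator's lever rests on its far side (joint above 0.85 rad of 1.0); the fan's and the lamp's levers are still at their starting side (below 0.2 rad) (value of joint isolator above 0.85 rad and value of joint each of fan_switch, lamp_switch below 0.2 rad); the robot touches nothing.
It fails at once if the fan's or the lamp's toggle is flipped over its centre (value of joint any of fan_switch, lamp_switch above 0.5 rad).
It also fails if it takes over 29 s, if anything falls off the work surface, if the arm or the gripper's body presses on something with over 40 N, if the wrist force passes 120 N, or if a joint passes its speed limit or range.

## Working session

There is one attempt and no reset: what is moved stays moved. The work goes in short steps, Python scripts to look and compute and a shell command to move; the robot and the scene stay as the last step left them, time stands still between calls to the robot, and variables do not carry over. Pictures are saved under pics/ and viewed, at most 10 in all, crops included, and the job is handed in when it is done.

```bash
mkdir -p pics; cat > h.py <<'E'
import numpy as np, cv2
from station import bot
def world(cam,u,v,d):
    m=bot.camera_model(cam);K=np.array(m["intrinsics"]);R=np.array(m["R"]);t=np.array(m["t"])
    c=np.array([(u-K[0,2])/K[0,0]*d,(v-K[1,2])/K[1,1]*d,d]);return R.T@(c-t)
E
python3 - <<'E'
from h import *
ims=[]
for c in ["scene","side"]:
    p,d=bot.read_camera(c); np.save(c+"_d.npy",d); cv2.imwrite(f"pics/{c}1.png",p)
    for n in ["isolator_pivot"]:
        for r in bot.pinpoint(n,c)[:4]:
            u,v=r["at"]; print(c,n,round(r["score"],2),np.round(r["at"]), np.round(world(c,u,v,d[int(v),int(u)]),3))
    for n in ["isolator","fan_switch","lamp_switch"]:
        for r in bot.boxes_of(n,c)[:4]:
            u,v=r["at"]; print(c,n,round(r["score"],2),np.round(r["at"]), np.round(world(c,u,v,d[int(v),int(u)]),3))
o=bot.get_obs();print(o["t"],o["eef_pos"],o["tool_rot"])
E
```

```text
scene isolator_pivot 0.92 [366. 179.] [0.256 0.271 0.039]
scene isolator_pivot 0.73 [410. 223.] [0.485 0.272 0.042]
scene isolator 0.54 [398. 196.] [0.468 0.244 0.104]
scene isolator 0.47 [356. 161.] [0.246 0.244 0.089]
scene fan_switch 0.64 [131. 284.] [ 0.554 -0.322  0.061]
scene lamp_switch 0.69 [307. 212.] [0.457 0.042 0.094]
scene lamp_switch 0.46 [129. 280.] [ 0.553 -0.324  0.07 ]
side isolator_pivot 0.75 [231. 310.] [0.48  0.279 0.038]
side isolator_pivot 0.58 [354. 326.] [0.261 0.265 0.042]
side isolator 0.8 [376. 304.] [0.236 0.247 0.102]
side isolator 0.69 [246. 286.] [0.453 0.262 0.105]
side fan_switch 0.26 [271. 196.] [0.454 0.063 0.114]
side lamp_switch 0.52 [272. 197.] [0.453 0.061 0.109]
0.5 [6.75001225e-01 1.84810109e-05 4.04654645e-01] [-3.48884444e-05  7.07112797e-01  7.07100764e-01 -5.63663766e-06]
```

View pics/scene1.png

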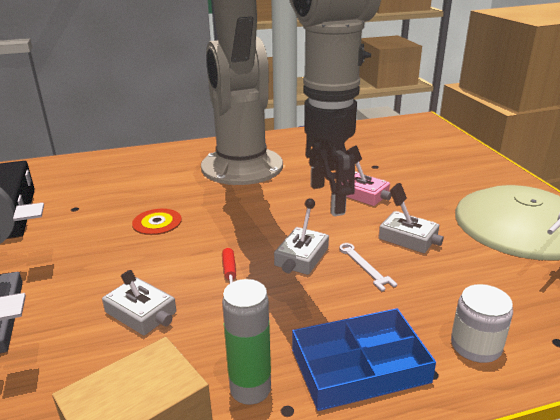

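View pics/side1.png

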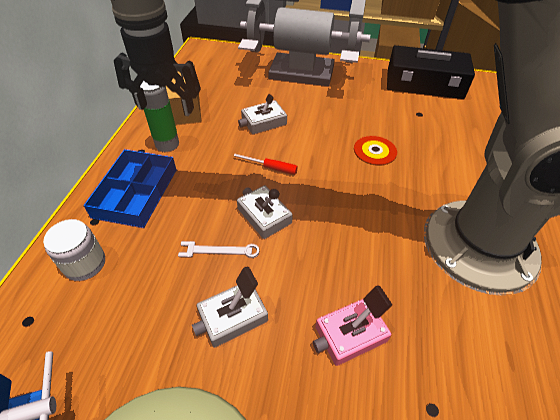

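The grey isolator is near scene pixel (410,223) and side pixel (231,310). The pink look-alike is behind it, at scene (366,185). The lamp's ball-end toggle is at (305,245) and the fan's at (138,300). Next I measure the isolator's direction.

```bash
python3 - <<'E'
from h import *
piv=np.array([.483,.276,.04]); tops=[];pads=[]
for c in ["scene","side"]:
    d=np.load(c+"_d.npy"); p=cv2.imread(f"pics/{c}1.png")
    m=bot.camera_model(c);K=np.array(m["intrinsics"]);R=np.array(m["R"]);t=np.array(m["t"])
    v,u=np.nonzero(d>0);z=d[v,u]
    W=(np.c_[(u-K[0,2])/K[0,0]*z,(v-K[1,2])/K[1,1]*z,z]-t)@R
    near=np.hypot(*(W[:,:2]-piv[:2]).T)<.1
    T=near&(abs(W[:,2]-.04)<.006)&(p[v,u].min(1)>120); P=near&(W[:,2]>.085)&(W[:,2]<.135)&(p[v,u].max(1)<80)
    r=cv2.minAreaRect((W[T][:,:2]*1000).astype(np.float32)); print(c,"top mm",r,T.sum())
    w=W[P];print("paddle n",len(w),w.mean(0).round(3),w.min(0).round(3),w.max(0).round(3)); 
    r=cv2.minAreaRect((w[:,:2]*1000).astype(np.float32));print(r)
    print("dir deg",np.degrees(np.arctan2(*(piv[:2]-w.mean(0)[:2])[::-1])))
E
```

```text
scene top mm ((483.4823913574219, 270.846435546875), (107.04887390136719, 79.81146240234375), 39.162750244140625) 701
paddle n 155 [0.461 0.248 0.104] [0.441 0.229 0.087] [0.478 0.27  0.122]
((458.4457092285156, 250.49285888671875), (22.00069808959961, 42.415252685546875), 39.691951751708984)
dir deg 52.042171860927745
side top mm ((481.32080078125, 274.7397766113281), (107.34342956542969, 77.79402160644531), 38.419132232666016) 1523
paddle n 416 [0.454 0.256 0.107] [0.434 0.232 0.085] [0.476 0.274 0.122]
((455.4171142578125, 253.1362762451172), (26.205890655517578, 40.61176300048828), 38.89654541015625)
dir deg 35.43397602619786
```

Pivot is at (0.4825, 0.2725) and +x heads 39°. I go above the near side with the fingers shut, then turn.

```bash
python3 -m pendant '[[0,0.0214,-0.0265,0,0],[0,0.0214,-0.0265,0,0],[0,0.0214,-0.0265,0,0],[0,0.0214,-0.0265,0,0],[0,0.0214,-0.0265,0,0],[0,0.0214,-0.0265,0,0],[0,0.0214,-0.0265,0,0],[0,0.0214,-0.0265,0,0],[0,0.0214,-0.0265,0,0],[0,0.0214,-0.0265,0,0]]' 20; python3 -m pendant '[[0,0,0,0,-6.5],[0,0,0,0,-6.5],[0,0,0,0,-6.5],[0,0,0,0,-6.5],[0,0,0,0,-6.5],[0,0,0,0,-6.5],[0,0,0,0,0]]'
cat > st.py <<'E'
from h import *
from scipy.spatial.transform import Rotation as Ro
o=bot.get_obs();w=o["tool_rot"];R=Ro.from_quat([w[1],w[2],w[3],w[0]]).as_matrix()
p=np.array(o["eef_pos"]);a=np.radians(39);e=np.array([np.cos(a),np.sin(a),0]);n=np.array([-e[1],e[0],0]);pv=np.array([.4825,.2725,0])
print("t",o["t"],"along",(p-pv)@e,"side",(p-pv)@n,"z",p[2],"tip",p[2]-.173,"yaxis",R[:,1].round(3),"x",R[:,0].round(3),"z",R[:,2].round(3),"side in tool",(R.T@(n)).round(2))
E
python3 st.py
```

```text
t: 1.33
eef_pos: [0.4086, 0.2147, 0.405]
tool_rot: [0.0, 0.707, 0.707, 0.0]
contact_force: [0.3, 1.3, 0.1]
gripper_width: -0.005
grasp_force: 0.0
t: 1.92
eef_pos: [0.41, 0.214, 0.4049]
tool_rot: [0.0, 0.429, 0.903, 0.0]
contact_force: [0.1, -0.6, -0.9]
gripper_width: 0.001
grasp_force: 0.0
t 1.9167 along -0.09317179576731972 side 0.00013525330010167878 z 0.40491170903475293 tip 0.23191170903475294 yaxis [0.775 0.632 0.   ] x [-0.632  0.775 -0.   ] z [ 0.  0. -1.] side in tool [ 1.  0. -0.]
```

```bash
python3 -m pendant '[[0,0,0,0.032,0],[0,0,0,0.032,0],[0,0,0,0.032,0],[0,0,0,0.032,0],[0,0,0,0,0],[0,0,0,0,0]]'; python3 st.py; python3 - <<'E'
from h import *
a=bot.read_camera("scene")[0][90:270,250:490];b=bot.read_camera("side")[0][200:380,160:400]
cv2.imwrite("pics/pre.png",cv2.resize(np.vstack([a,b]),None,fx=1.6,fy=1.6))
E
```

```text
t: 2.42
eef_pos: [0.4097, 0.2138, 0.2761]
tool_rot: [-0.001, 0.432, 0.902, -0.001]
contact_force: [0.2, 0.3, 0.8]
gripper_width: -0.002
grasp_force: 0.0
t 2.4167 along -0.09354705031279115 side 0.0002018832178449901 z 0.2760800974746797 tip 0.10308009747467972 yaxis [ 0.779  0.628 -0.003] x [-0.628  0.779  0.   ] z [-0.003 -0.002 -1.   ] side in tool [ 1. -0.  0.]
```

View pics/pre.png

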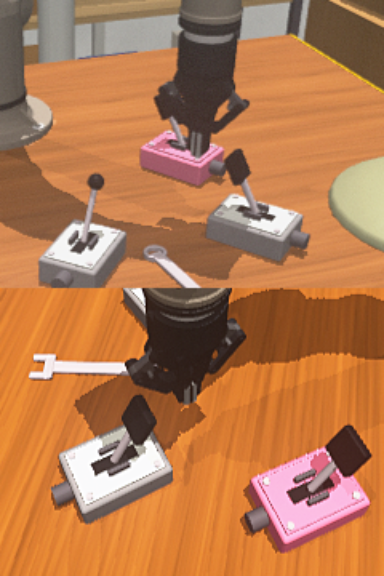

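The shut fingers are just behind the grey isolator's paddle, with their tips at the paddle's height (side crop about (190,395), paddle (140,420)). They are clear of the pink box, so I push.

```bash
python3 -m pendant '[[0,0,0.015,0,0],[0,0,0.015,0,0],[0,0,0.013,0,0],[0,0,0.013,0,0],[0,0,0.013,0,0],[0,0,0.013,0,0],[0,0,0.013,0,0],[0,0,0.013,0,0],[0,0,0,0,0],[0,0,0,0,0]]'; python3 st.py; python3 - <<'E'
from h import *
a=bot.read_camera("scene")[0][90:270,250:490];b=bot.read_camera("side")[0][200:380,160:400]
cv2.imwrite("pics/push.png",cv2.resize(np.vstack([a,b]),None,fx=1.6,fy=1.6))
E
```

```text
t: 3.35
eef_pos: [0.4945, 0.2824, 0.2786]
tool_rot: [0.001, 0.431, 0.902, 0.001]
contact_force: [-1.0, -0.6, -0.0]
gripper_width: -0.001
grasp_force: 0.0
t 3.35 along 0.015552353819800413 side 0.00013274789702171218 z 0.27864036530264397 tip 0.10564036530264398 yaxis [0.778 0.629 0.003] x [-0.629  0.778 -0.   ] z [ 0.003  0.002 -1.   ] side in tool [ 1. -0. -0.]
```

View pics/push.png

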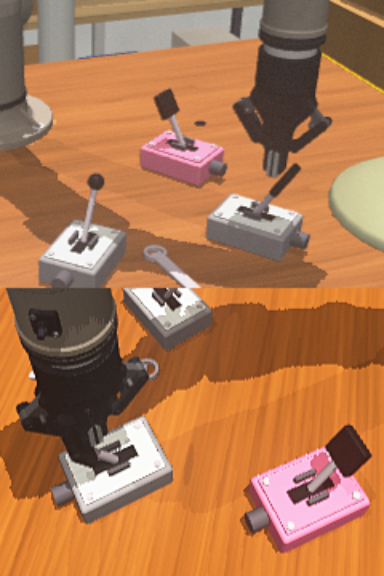

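The isolator now leans to the far side (scene crop about (285,185)). I back off, lift and check.

```bash
python3 -m pendant '[[0,0,-0.02,0,0],[0,0,-0.02,0,0],[0,0,0,-0.035,0],[0,0,0,-0.035,0],[0,0,0,-0.035,0],[0,0,0,0,0],[0,0,0,0,0],[0,0,0,0,0]]'; python3 - <<'E'
from h import *
a,d=bot.read_camera("scene");b,e=bot.read_camera("side")
piv=np.array([.4825,.2725])
for c,p,D in(("scene",a,d),("side",b,e)):
    m=bot.camera_model(c);K=np.array(m["intrinsics"]);R=np.array(m["R"]);t=np.array(m["t"])
    v,u=np.nonzero(D>0);z=D[v,u];W=(np.c_[(u-K[0,2])/K[0,0]*z,(v-K[1,2])/K[1,1]*z,z]-t)@R
    P=(np.hypot(*(W[:,:2]-piv).T)<.1)&(W[:,2]>.085)&(W[:,2]<.135)&(p[v,u].max(1)<90)
    w=W[P];x=(w[:,:2]-piv)@[.777,.629];print(c,P.sum(),np.degrees(np.arctan2(x.mean(),w[:,2].mean()-.04)),x.min(),x.max())
cv2.imwrite("pics/end.png",np.vstack([a[110:340,80:480],b[80:370,160:560]]))
E
```

```text
t: 4.12
eef_pos: [0.4622, 0.2562, 0.3816]
tool_rot: [0.0, 0.431, 0.902, -0.0]
contact_force: [0.1, -0.6, -0.1]
gripper_width: -0.001
grasp_force: 0.0
scene 117 28.261188715365094 0.021835791617641594 0.04566890850745866
side 372 26.586485619558406 0.02017122353615049 0.046970356415013265
```

View pics/end.png

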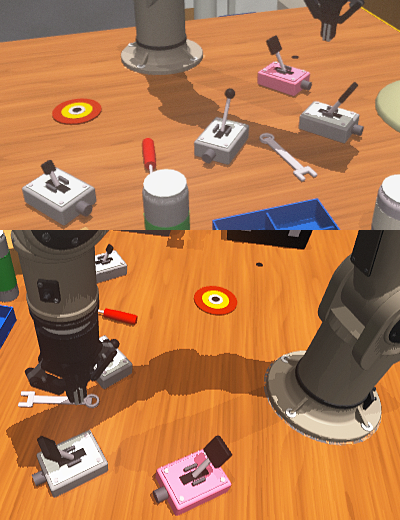

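The isolator leans about 28° to its far side, on its stop. The fan, lamp and pink toggles haven't moved, and the arm is clear.

```bash
python3 -c "
from station import bot
print(bot.hand_in())"
```

```text
the job is handed in; nothing more can be done
None
```

The grinder's isolator is flipped fully to its far side, the fan's and lamp's toggles look unmoved in the final pictures, and the job is handed in with the arm clear of everything; the judging result was not shown.

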